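# Divert the vial dispenser into its empty lane

### The arm

A 7-joint arm with a two-finger parallel gripper is mounted at the origin on a cart in front of the work surface, level with it; the furniture and walls round the work are solid. World frame = base frame: x ahead of the robot, y to its left, z up, the work surface at z = 0. Lengths are in m, angles in rad, forces in N, time in s.
With the tool pointing down it reaches from about 0.35 to 0.9 m from the base axis. Payload 8.1 kg.
Tool frame: the origin (TCP) lies at the very end of the fingers, on their centre line; the grasp point (between the pads) lies 19 mm behind it; y points along the fingers, z is the direction in which the jaws open and shut, and the axes are right-handed (so a half turn about y gives the same grasp; the last joint's range is limited). The gripper opens to 92 mm and grips with 3 to 60 N. Pads are 19 mm wide; open, the fingers measure 130 mm over their backs; the gripper's body (75 mm by 190 mm) begins 47 mm behind the grasp point.
Start: joints at [-1.224, 0.434, 0.025, 1.573, -0.012, 1.134, -0.075], TCP at [0.272, 0.563, 0.227] pointing down, gripper open.
Joint ranges: [-2.62, 2.62], [-0.44, 2.09], [-1.27, 1.32], [0.08, 2.57], [-1.32, 4.46], [0.12, 2], [-2.74, 2.74]. Speed limits (rad/s): [2.22, 2.22, 3.01, 3.01, 3.14, 3.14, 3.14].

### API

Orientations are given as a unit quaternion [w, x, y, z].
In Python, from cell import bot gives the robot as it stands.
- The arm moves only by the tool jog_arm, never from a script. Its argument "motion" is text: rows parted by semicolons, each of 7 numbers parted by spaces: the shift along the tool's x, y, z in m, then the turn, a rotation vector about the tool's x, y, z in rad, then the opening, from 0 (shut) to 1 (fully open). In form: x y z rx ry rz grip; .... A call has 1 to 8 rows; each row shifts and turns the pose as measured when the row begins, along the tool's axes as they then stand; what a row does not reach is not made up. A row lasts 1/10 s, in which the tool goes at most 50 mm and 8.59 degrees, less where a joint would pass 70% of its speed; a pose out of reach is approached as far as the arm can. A call is refused whole if a number of a shift passes 0.05 or a number of a turn 0.15, either way. A call with a gripper value outside its range is refused whole. The fingers move at their own pace and stop on an object; "squeeze" is the grip in N (left out, the last holds). Time passes only in rows, so rows that do not move let the fingers close. It gives the time, the measured TCP pose, the force and the opening at its end, in the units of the state.
- bot.get_obs(): the state, without advancing time (a new reading comes with each control period).
- bot.grab_frame(name): name is "side" or "top" or "wrist"; returns the picture (480x640x3 uint8, red, green, blue); there is no depth.
- bot.camera_model(name): a dict with "mtx" (3x3 intrinsics, pixels), "world_to_cam" (4x4, takes a point from world to camera coordinates). Camera axes: x right, y down, z forward; pixel columns grow to the right and rows downward; lengths in m; the calibration is good to about 2 mm. A picture is of the moment at which its call begins: read the wrist's pose just before it. camera_model takes no time and is no camera call; for the wrist camera it gives the pose at the moment of the call.
- bot.job_done(): hands the job in, once; it reports no verdict.
Trained networks look in the newest picture that a camera, given by its name, has taken for a name from the list of things; names that differ only in an ending like _2 or _b are one class to them, and where a whole thing is asked for, a point or a joint stands for the part that bears it (a point fixed in the world has none). Each returns a list of dicts, best first, with "confidence" (0 to 1); they miss things now and then, are a little off and sometimes report something else, mostly with a low value. They report only what shows in the picture. A call takes as long as a camera call. They do not tell look-alikes from the thing itself.
- bot.spot_in(label, camera): "centre" ([x, y, z] in m, in world coordinates, good to about 4 mm: the middle of the surface that is visible of it).
- bot.cut_out(label, camera): "region" (480x640 bool, what is visible of it).
The state is a dict: "t": time; "q": joint angles; "qd": joint speeds; "joint_torque": joint torques, N m; "tcp_pos": TCP position; "orientation": TCP orientation; "ft_force": force on the tool from outside, world axes, zero at the start; "wrist_torque": the same for the moment, N m; "width": opening from 0.0 (shut) to 1.0 (fully open).
Only numpy, scipy, OpenCV 4.12 (cv2) and the standard library are available. Lean on these libraries where they do the work, as an engineer would, in place of code of your own. Each camera call takes 0.05 s, during which the arm holds its last target.

### The job

The left-hand lane of the vial dispenser is full. Push down the raised right-hand pad of its seesaw gate so that the gate rocks over to the right; then press the feed key and keep it down until all four waiting vials have rolled into the empty right-hand lane, and let it spring back up. Do not touch or lift the vials in the dispenser, let none of the waiting ones into the full lane, and leave the other bottles and glassware on the bench where they stand.

Things in the scene. Friction and masses are not known exactly. Their poses are not given: they have to be found in the camera images.
- dispenser: bench dispenser for lying vials, fixed, 372 wide x 70 deep x 160 mm high: grey base, white back plate, clear front guides whose outer face is at x = -28.5 mm. Origin: underside at its centre; x points to its back (away from the robot), y to its left as the robot sees it, z up. A feed ramp at upper left slopes down to a seesaw gate in the middle; from there a lane slopes down to either side
- feed_ramp_end (a point): low end of the feed ramp's surface, 20 mm left of the middle, 110 mm high, where vials drop onto the gate. The structure is up to 160 mm high left of it; right of it a metal deflector and clear plate reach 136 mm up to 28 mm right of the middle, and farther right nothing is over 100 mm. The clear plate behind the gate's lever is 90 mm high
- right_lane_end (a point): outer end of the floor of the right-hand lane at its end wall, 178 mm right of the middle, 28 mm high. The floor rises inwards to 50 mm height at 60 mm right of the middle; the lane holds four vials lying side by side. The left-hand lane is its mirror image
- gate_pivot (a point): the gate's shaft at its lever, 45 mm before the dispenser's middle plane, 70 mm high; the shaft runs along the dispenser's x. The dark lever is 184 mm long with a black thumb pad near each end; a steel tumbler weight stands on its middle and holds the gate at either stop: pushed past level it falls over to the other stop by itself. Light: about 0.2 N at a pad
- gate (a joint): angle of the seesaw gate (rad): -0.3 left side down (vials would run to the left lane), 0 level, +0.3 right side down (they run to the right lane). It starts at the left
- right_pad (a point): centre of the top face of the gate's right-hand thumb pad, 27 (x) x 30 (y) mm, 85 mm right of the shaft and 22 mm above it with the gate level. Its height over the worktop is about 116 mm while the gate is to the left, 92 mm with the gate level, 66 mm fully over to the right; meanwhile it moves 13 mm to the right
- left_pad (a point): centre of the top face of the gate's left-hand thumb pad, the same 85 mm left of the shaft; it is down while the gate is to the left
- feed_key (a joint): how far the spring-loaded feed key is down (m), 0 to 0.018. It carries the steel stop blade that holds back the waiting vials; from about 13 mm down the blade is below the ramp and the vials roll off one after another, in about two seconds, while the key is kept down. About 1.5 N to start, 4 N fully down; it springs up when let go
- key_top (a point): centre of the top face of the feed key, a black pad 27 (x) x 30 (y) mm on a steel stem, 30 mm left of the dispenser's middle and 45 mm before its middle plane, 179 mm above the worktop when up
- waiting_1: waiting vial 1 of 4, counted from the stop: amber glass vial with a white cap, 27 mm in diameter, 45 mm long, lying on the feed ramp with its cap to the front. Origin: centre of its base; its z runs along it to the cap
- waiting_2: waiting vial 2 of 4, counted from the stop: amber glass vial with a white cap, 27 mm in diameter, 45 mm long, lying on the feed ramp with its cap to the front. Origin: centre of its base; its z runs along it to the cap
- waiting_3: waiting vial 3 of 4, counted from the stop: amber glass vial with a white cap, 27 mm in diameter, 45 mm long, lying on the feed ramp with its cap to the front. Origin: centre of its base; its z runs along it to the cap
- waiting_4: waiting vial 4 of 4, counted from the stop: amber glass vial with a white cap, 27 mm in diameter, 45 mm long, lying on the feed ramp with its cap to the front. Origin: centre of its base; its z runs along it to the cap
- stored_1: one of the four vials (same kind) that fill the left-hand lane, number 1 from the lane's outer end. Origin: centre of its base
- stored_2: one of the four vials (same kind) that fill the left-hand lane, number 2 from the lane's outer end. Origin: centre of its base
- stored_3: one of the four vials (same kind) that fill the left-hand lane, number 3 from the lane's outer end. Origin: centre of its base
- stored_4: one of the four vials (same kind) that fill the left-hand lane, number 4 from the lane's outer end. Origin: centre of its base
- red_cap_vial: amber vial with a red cap standing close to the dispenser, 27 x 45 mm high. Origin: centre of its underside. Not part of the job
- oil_bottle: amber bottle with a black cap standing close to the dispenser, 33 x 58 mm high. Origin: centre of its underside. Not part of the job
- beaker: glass beaker on the right of the bench, 69 x 80 mm high. Origin: centre of its underside. Not part of the job
- blue_cap_tube: clear 50 ml tube with a blue cap standing behind the dispenser, 34 x 112 mm high. Origin: centre of its underside. Not part of the job
- stain_bottle_red: amber stain bottle with a red cap behind the dispenser, 52 x 105 mm high. Origin: centre of its underside. Not part of the job
- stain_bottle_blue: amber stain bottle with a blue cap behind the dispenser, 52 x 105 mm high. Origin: centre of its underside. Not part of the job
Things that resemble listed ones, but are neither listed nor needed, are in the scene too. Leave any yellow look-alike of the waiting_1 alone.

How it is judged:
On the way, in this order (a step that is already met when the one before it is completed fails the run):
1. the gate is rocked over to the right while the four vials still wait behind the stop (value of joint gate above 0.25 rad and y of each of waiting_1, waiting_2, waiting_3, waiting_4 in the frame of dispenser above 0.035 m), for 0.2 s.
2. the feed key is pressed down with the gate over to the right (value of joint feed_key above 0.0125 m and value of joint gate above 0.25 rad), for 0.2 s.
At the end, for the whole second after the job is handed in: The gate rests over to the right (joint above 0.25 rad), the feed key is up again (less than 3 mm down), all four formerly waiting vials lie at rest on the floor of the right-hand lane, and the four stored vials still lie in the left-hand lane within 20 mm of where they were (value of joint gate above 0.25 rad and value of joint feed_key below 0.003 m and y of waiting_1 in the frame of dispenser between -0.185 and -0.07 m and z of waiting_1 in the frame of dispenser between 0.025 and 0.07 m and x of waiting_1 in the frame of dispenser between -0.01 and 0.04 m and linear speed of each of waiting_1, waiting_2, waiting_3, waiting_4 below 0.02 m/s and y of waiting_2 in the frame of dispenser between -0.185 and -0.07 m and z of waiting_2 in the frame of dispenser between 0.025 and 0.07 m and x of waiting_2 in the frame of dispenser between -0.01 and 0.04 m and y of waiting_3 in the frame of dispenser between -0.185 and -0.07 m and z of waiting_3 in the frame of dispenser between 0.025 and 0.07 m and x of waiting_3 in the frame of dispenser between -0.01 and 0.04 m and y of waiting_4 in the frame of dispenser between -0.185 and -0.07 m and z of waiting_4 in the frame of dispenser between 0.025 and 0.07 m and x of waiting_4 in the frame of dispenser between -0.01 and 0.04 m and y of each of stored_1, stored_2, stored_3, stored_4 in the frame of dispenser above 0.07 m and z of each of stored_1, stored_2, stored_3, stored_4 in the frame of dispenser below 0.075 m and distance of each of stored_1, stored_2, stored_3, stored_4 from where it was at the start of the episode below 0.02 m); the robot touches nothing.
It fails at once if a vial in the dispenser is touched by the robot (contact force between any of the fingers, the arm and waiting_1 above 0.5 N or contact force between any of the fingers, the arm and waiting_2 above 0.5 N or contact force between any of the fingers, the arm and waiting_3 above 0.5 N or contact force between any of the fingers, the arm and waiting_4 above 0.5 N or contact force between any of the fingers, the arm and stored_1 above 0.5 N or contact force between any of the fingers, the arm and stored_2 above 0.5 N or contact force between any of the fingers, the arm and stored_3 above 0.5 N or contact force between any of the fingers, the arm and stored_4 above 0.5 N).
It fails at once if a vial is lifted off its ramp or lane (z of any of waiting_1, waiting_2, waiting_3, waiting_4 in the frame of dispenser above 0.165 m or z of any of stored_1, stored_2, stored_3, stored_4 in the frame of dispenser above 0.085 m).
It fails at once if a waiting vial goes into the full left-hand lane or falls out of the dispenser ((y of waiting_1 in the frame of dispenser above 0.05 m and z of waiting_1 in the frame of dispenser below 0.095 m) or (y of waiting_2 in the frame of dispenser above 0.05 m and z of waiting_2 in the frame of dispenser below 0.095 m) or (y of waiting_3 in the frame of dispenser above 0.05 m and z of waiting_3 in the frame of dispenser below 0.095 m) or (y of waiting_4 in the frame of dispenser above 0.05 m and z of waiting_4 in the frame of dispenser below 0.095 m) or z of any of waiting_1, waiting_2, waiting_3, waiting_4 in the frame of dispenser below 0.025 m).
It fails at once if another thing on the bench is moved by more than 20 mm or tipped (distance of any of red_cap_vial, oil_bottle, beaker, blue_cap_tube, stain_bottle_red, stain_bottle_blue from where it was at the start of the episode above 0.02 m or angle between any of red_cap_vial, oil_bottle, beaker, blue_cap_tube, stain_bottle_red, stain_bottle_blue's own z axis and vertical above 0.4 rad).
It also fails if it takes over 38 s, if anything falls off the work surface, if the arm or the gripper's body presses on something with over 40 N, if the wrist force passes 120 N, or if a joint passes its speed limit or range.

## Working session

There is one attempt and no reset: what is moved stays moved. The work goes in short steps, Python scripts to look and compute and a tool call to move; the robot and the scene stay as the last step left them, time stands still between calls to the robot, and variables do not carry over. Pictures are saved under pics/ and viewed, and the job is handed in when it is done.

Besides the shell and the picture viewer there is one more tool, called after "Emit:" by a JSON object that holds its "method" and its "body", one argument or row to a line. jog_arm: Moves the arm, as the interface text tells. Its arguments: {"type":"object","properties":{"motion":{"type":"string"},"squeeze":{"type":"number"}},"required":["motion"]}

```bash
mkdir -p pics; python3 - <<'E'
from cell import bot
import cv2,numpy as np
o=bot.get_obs();print({k:np.round(v,3).tolist() for k,v in o.items()})
for n in("side","top"):
    f=bot.grab_frame(n);cv2.imwrite(f"pics/{n}0.png",f[:,:,::-1])
    for l in("dispenser","key_top","right_pad","left_pad","red_cap_vial","oil_bottle","beaker"):
        try:print(n,l,[(np.round(d["centre"],3).tolist(),round(d["confidence"],2)) for d in bot.spot_in(l,n)][:3])
        except Exception as e:print(l,e)
print(bot.get_obs()["t"])
E
```

```text
{'t': 0.0, 'q': [-1.224, 0.435, 0.025, 1.574, -0.012, 1.134, -0.075], 'qd': [0.0, -0.001, 0.001, -0.0, -0.001, -0.0, -0.0], 'joint_torque': [0.001, -66.787, 0.985, -31.445, -0.061, 0.043, 0.0], 'tcp_pos': [0.272, 0.562, 0.226], 'orientation': [-0.689, 0.69, -0.158, 0.158], 'ft_force': [-0.899, -0.733, 0.07], 'wrist_torque': [0.06, 0.028, 0.01], 'width': 0.999}
side dispenser [([0.461, 0.176, 0.088], 0.61)]
side key_top [([0.474, 0.235, 0.152], 0.65)]
side right_pad [([0.427, 0.111, 0.084], 0.57)]
side left_pad [([0.427, 0.11, 0.082], 0.85)]
side red_cap_vial [([0.413, 0.248, 0.031], 0.66), ([0.434, -0.1, 0.045], 0.6), ([0.552, 0.283, 0.073], 0.5)]
side oil_bottle [([0.433, -0.103, 0.045], 0.76), ([0.424, 0.11, 0.079], 0.56)]
side beaker [([0.466, 0.209, 0.148], 0.73), ([0.422, -0.31, 0.05], 0.62)]
top dispenser [([0.46, 0.081, 0.082], 0.58), ([0.471, 0.146, 0.138], 0.38)]
top key_top [([0.432, 0.129, 0.179], 0.56)]
top right_pad [([0.46, 0.084, 0.084], 0.74), ([0.441, 0.091, 0.083], 0.67)]
top left_pad [([0.437, 0.092, 0.083], 0.62)]
top red_cap_vial [([0.413, 0.234, 0.042], 0.64), ([0.564, 0.318, 0.111], 0.49)]
top oil_bottle []
top beaker [([0.424, -0.329, 0.023], 0.6)]
0.8
```

View pics/side0.png

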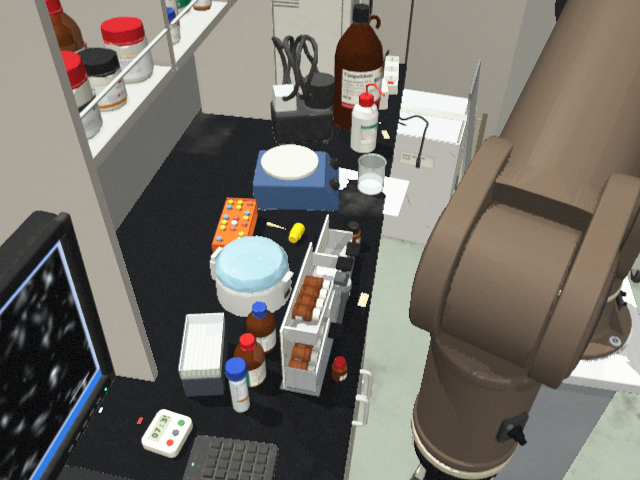

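View pics/top0.png

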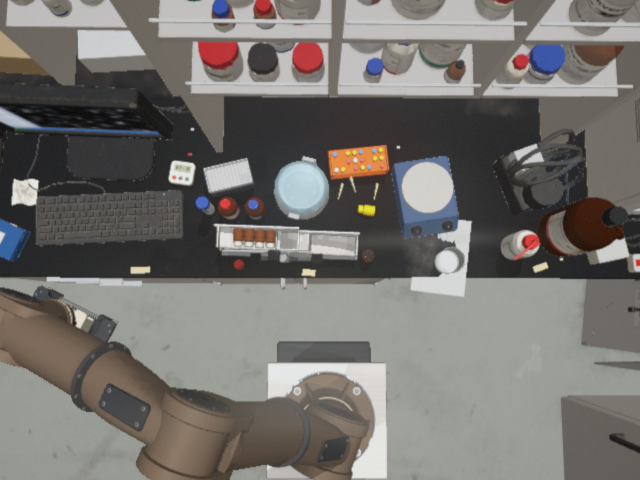

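```bash
python3 - <<'E'
import cv2
from cell import bot
import numpy as np
a=cv2.imread("pics/top0.png")[205:285,190:390];cv2.imwrite("pics/top0c.png",cv2.resize(a,None,fx=4,fy=4,interpolation=2))
a=cv2.imread("pics/side0.png")[200:410,260:400];cv2.imwrite("pics/side0c.png",cv2.resize(a,None,fx=2.8,fy=2.8,interpolation=2))
for n in("side","top"):
    m=bot.camera_model(n);print(n,np.round(m["mtx"],1).tolist(),np.round(np.linalg.inv(m["world_to_cam"]),4).tolist())
E
```

```text
side [[571.0, 0.0, 322.4], [0.0, 571.0, 235.0], [0.0, 0.0, 1.0]] [[-0.9844, -0.1239, 0.125, 0.3472], [-0.1757, 0.6484, -0.7408, 0.832], [0.0108, -0.7512, -0.66, 0.8563], [0.0, 0.0, 0.0, 1.0]]
top [[606.7, 0.0, 326.4], [0.0, 606.7, 232.8], [0.0, 0.0, 1.0]] [[0.0011, -0.9922, 0.1243, 0.2942], [-0.9999, -0.0032, -0.0164, 0.0298], [0.0167, -0.1243, -0.9921, 1.6658], [0.0, 0.0, 0.0, 1.0]]
```

View pics/top0c.png

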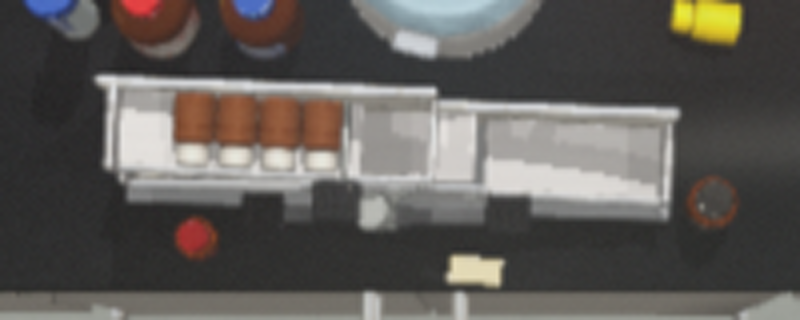

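View pics/side0c.png

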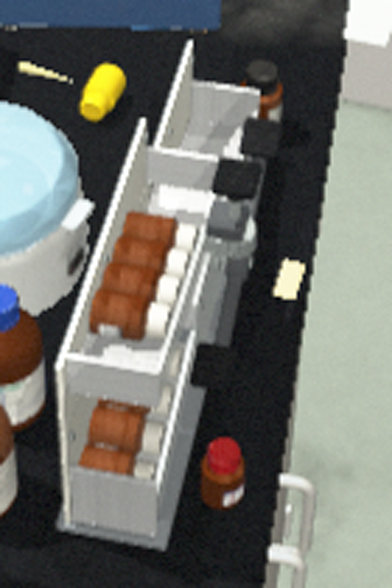

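```bash
cat > h.py <<'E'
import numpy as np, cv2
def P(m): return m["mtx"]@np.array(m["world_to_cam"])[:3]
def tri(m1,p1,m2,p2):
    X=cv2.triangulatePoints(P(m1),P(m2),np.array(p1,float),np.array(p2,float));X=(X[:3]/X[3]).ravel()
    e=[ (lambda v:v[:2]/v[2]-p)(P(m)@np.r_[X,1]) for m,p in((m1,p1),(m2,p2))]
    return X,np.round(e,1).tolist()
def onz(m,p,z):
    T=np.linalg.inv(m["world_to_cam"]);d=T[:3,:3]@np.linalg.inv(m["mtx"])@[p[0],p[1],1];c=T[:3,3]
    return c+d*(z-c[2])/d[2]
def proj(m,X):
    v=P(m)@np.r_[X,1];return v[:2]/v[2]
E
python3 - <<'E'
from cell import bot
from h import *
t,s=bot.camera_model("top"),bot.camera_model("side")
for n,a,b,z in(("key",(273.8,255),(345,264.3),.179),("rpad",(317,257),(353.9,249.3),.116),("lpad",(256,257),(335.7,330.4),.066)):
    X,e=tri(t,a,s,b);print(n,X.round(3),e,onz(t,a,z).round(3),onz(s,b,z).round(3))
# back plate top corners (top view)
for p in((97,79),(437,91),(680,110)):
    print(p,[onz(t,(p[0]/4+190,p[1]/4+205),z).round(3) for z in(.16,.1)])
E
```

```text
key [0.425 0.135 0.175] [[0.0, 0.1], [-0.2, -0.0]] [0.425 0.134 0.179] [0.424 0.139 0.179]
rpad [0.424 0.028 0.114] [[0.0, 0.9], [-1.3, -0.2]] [0.426 0.028 0.116] [0.421 0.03  0.116]
lpad [0.43  0.189 0.064] [[0.0, 0.1], [-0.2, -0.0]] [0.43  0.189 0.066] [0.429 0.191 0.066]
(97, 79) [array([0.502, 0.285, 0.16 ]), array([0.51 , 0.295, 0.1  ])]
(437, 91) [array([0.495, 0.073, 0.16 ]), array([0.503, 0.074, 0.1  ])]
(680, 110) [array([ 0.484, -0.079,  0.16 ]), array([ 0.491, -0.084,  0.1  ])]
```

```bash
cat >> h.py <<'E'
from scipy.spatial.transform import Rotation as R
def rot(o):
    q=o["orientation"];return R.from_quat([q[1],q[2],q[3],q[0]])
def plan(o,p,yaw=-0.035):
    """tool y down, tool z along dispenser +-y"""
    r=rot(o);best=None
    for s in(1,-1):
        z=s*np.array([-np.sin(yaw),np.cos(yaw),0]);y=np.array([0,0,-1.]);x=np.cross(y,z)
        g=R.from_matrix(np.c_[x,y,z]);d=(r.inv()*g).as_rotvec()
        if best is None or np.linalg.norm(d)<np.linalg.norm(best):best=d
    return "shift tool",(r.inv().apply(np.array(p)-o["tcp_pos"])).round(4),"turn",best.round(3)
E
python3 - <<'E'
from cell import bot
from h import *
o=bot.get_obs();print(rot(o).as_matrix().round(3));print(plan(o,[.43,.25,.25]))
E
```

```text
[[ 0.901 -0.     0.435]
 [-0.435 -0.     0.901]
 [-0.    -1.    -0.   ]]
('shift tool', array([ 0.2785, -0.0232, -0.2129]), 'turn', array([ 0.   , -0.415, -0.   ]))
```

Emit:
{"method": "jog_arm", "body": {
  "motion": "0.02 -0.005 -0.04 0 -0.06 0 0; 0.02 -0.005 -0.04 0 -0.06 0 0; 0.02 -0.005 -0.04 0 -0.06 0 0; 0.02 -0.005 -0.04 0 -0.06 0 0; 0.02 -0.005 -0.04 0 -0.06 0 0; 0.02 -0.005 -0.04 0 -0.06 0 0; 0.02 -0.005 -0.04 0 -0.06 0 0; 0.02 0 -0.04 0 0 0 0",
  "squeeze": 20
}}

```text
t: 1.6
tcp_pos: [0.352, 0.212, 0.2614]
orientation: [0.708, -0.706, 0.0, -0.001]
ft_force: [1.1, 0.6, 0.3]
width: 0.352
```

```bash
python3 - <<'E'
from cell import bot
from h import *
o=bot.get_obs();print(o["t"],o["tcp_pos"],o["width"],o["qd"].round(2) if hasattr(o["qd"],"round") else o["qd"]);print(plan(o,[.41,.08,.26]))
E
```

```text
1.6 [0.35196425 0.21198927 0.26143285] 0.35228928563554024 [ 0.62 -0.14  0.49  0.16 -0.01 -0.02  1.08]
('shift tool', array([ 0.0582,  0.001 , -0.1319]), 'turn', array([-0.003,  0.034,  0.   ]))
```

Emit:
{"method": "jog_arm", "body": {
  "motion": "0.015 0 -0.03 0 0.03 0 0; 0.015 0 -0.03 0 0 0 0; 0.015 0 -0.03 0 0 0 0; 0.01 0 -0.03 0 0 0 0; 0 0 0 0 0 0 0; 0 0 0 0 0 0 0"
}}

```text
t: 2.2
tcp_pos: [0.4076, 0.079, 0.2632]
orientation: [0.709, -0.705, 0.013, -0.017]
ft_force: [-0.4, 0.1, -0.1]
width: 0.004
```

```bash
python3 - <<'E'
from cell import bot
from h import *
o=bot.get_obs();print(o["t"],o["tcp_pos"],o["width"],o["ft_force"]);print(rot(o).as_matrix().round(3))
m=bot.camera_model("wrist");f=bot.grab_frame("wrist");cv2.imwrite("pics/w1.png",f[:,:,::-1]);np.savez("w1.npz",mtx=m["mtx"],world_to_cam=m["world_to_cam"])
print(np.linalg.inv(m["world_to_cam"]).round(3))
E
```

```text
2.2 [0.40756445 0.07901829 0.26316417] 0.004432044013457871 [-0.38604564  0.13421696 -0.07152818]
[[ 0.999  0.006  0.043]
 [-0.043  0.006  0.999]
 [ 0.006 -1.     0.006]]
[[ 0.043  0.966  0.256  0.339]
 [ 0.999 -0.043 -0.006  0.081]
 [ 0.005  0.256 -0.967  0.422]
 [ 0.     0.     0.     1.   ]]
```

View pics/w1.png

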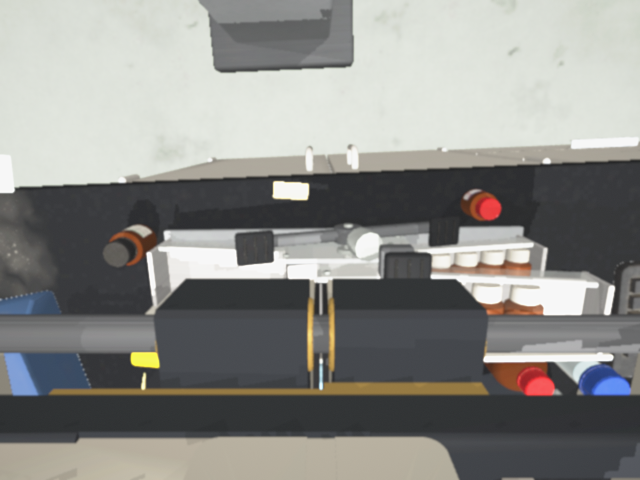

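```bash
python3 - <<'E'
import cv2
a=cv2.imread("pics/w1.png")[215:290,220:460];cv2.imwrite("pics/w1c.png",cv2.resize(a,None,fx=3.3,fy=3.3,interpolation=2))
from cell import bot
from h import *
m=dict(np.load("w1.npz"))
for n,p,z in(("key",(407,266),.179),("rpad",(254,247),.116),("lpad",(444,231),.066)):print(n,onz(m,p,z).round(3))
E
```

```text
key [0.421 0.133 0.179]
rpad [0.422 0.027 0.116]
lpad [0.428 0.189 0.066]
```

View pics/w1c.png

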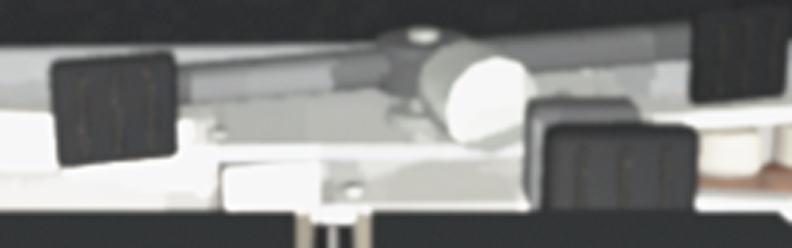

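```bash
python3 - <<'E'
from cell import bot
from h import *
o=bot.get_obs();print(plan(o,[.421,.008,.135],-.04))
m=dict(np.load("w1.npz"))
print(onz(m,(408,252.9),.179),onz(m,(220+110/3.3,215+55/3.3),.116),onz(m,(220+115/3.3,215+165/3.3),.116))
E
```

```text
('shift tool', array([ 0.0158,  0.1279, -0.071 ]), 'turn', array([-0.006, -0.003,  0.006]))
[0.41259745 0.13308235 0.179     ] [0.40934195 0.0278474  0.116     ] [0.43614016 0.02676332 0.116     ]
```

Emit:
{"method": "jog_arm", "body": {
  "motion": "0.005 0 -0.025 -0.006 0 0.006 0; 0.005 0 -0.025 0 0 0 0; 0.004 0.02 -0.02 0 0 0 0; 0.002 0.035 0 0 0 0 0; 0 0.035 0 0 0 0 0; 0 0.02 0 0 0 0 0; 0 0 0 0 0 0 0; 0 0 0 0 0 0 0"
}}

```text
t: 3.05
tcp_pos: [0.4224, 0.0157, 0.1514]
orientation: [0.708, -0.706, 0.008, -0.011]
ft_force: [0.2, 0.2, 0.5]
width: 0.003
```

```bash
python3 - <<'E'
from cell import bot
from h import *
o=bot.get_obs();print(o["t"],o["tcp_pos"],o["ft_force"],plan(o,[.421,.008,.082],-.04))
for n in("side","wrist"):
    f=bot.grab_frame(n)[:,:,::-1]; cv2.imwrite(f"pics/{n}2.png",f if n=="wrist" else cv2.resize(f[180:400,250:450],None,fx=2.7,fy=2.7))
E
```

```text
3.05 [0.42239421 0.01571507 0.15139526] [0.23938924 0.20345858 0.48775512] ('shift tool', array([-0.0015,  0.0694, -0.0079]), 'turn', array([-0.003,  0.013,  0.004]))
```

View pics/side2.png

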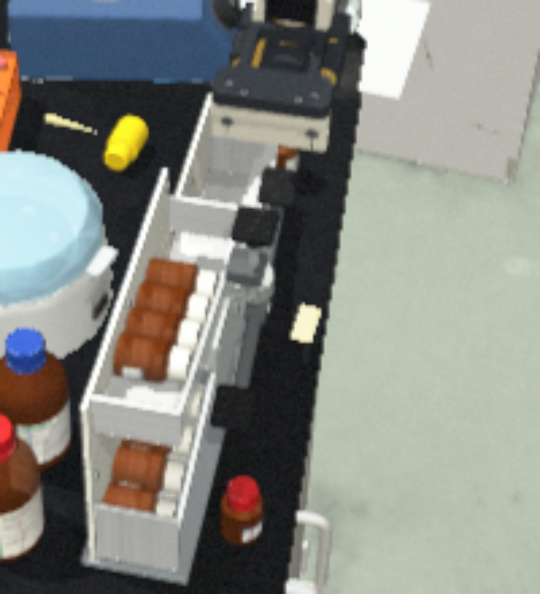

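View pics/wrist2.png

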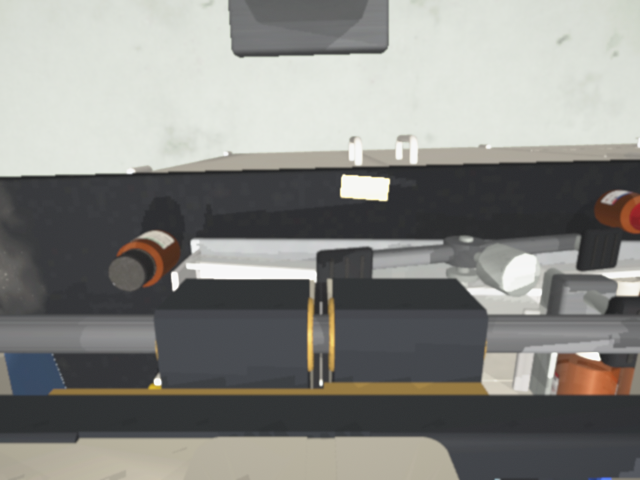

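Emit:
{"method": "jog_arm", "body": {
  "motion": "-0.001 0.01 -0.008 -0.003 0.013 0.004 0; 0 0.015 0 0 0 0 0; 0 0.015 0 0 0 0 0; 0 0.015 0 0 0 0 0; 0 0.01 0 0 0 0 0; 0 0 0 0 0 0 0; 0 0 0 0 0 0 0"
}}

```text
t: 3.85
tcp_pos: [0.4245, -0.0049, 0.0881]
orientation: [-0.704, 0.71, -0.015, 0.022]
ft_force: [0.2, 0.2, -0.7]
width: 0.002
```

```bash
python3 - <<'E'
from cell import bot
from h import *
o=bot.get_obs();print(o["t"],o["tcp_pos"],o["ft_force"],plan(o,[.421,.008,.082],-.04))
for n in("side","wrist"):
    f=bot.grab_frame(n)[:,:,::-1]; cv2.imwrite(f"pics/{n}3.png",f if n=="wrist" else cv2.resize(f[180:400,250:450],None,fx=2.7,fy=2.7))
E
```

```text
3.85 [ 0.42449634 -0.0049112   0.08809424] [ 0.18157728  0.18382143 -0.69553023] ('shift tool', array([-0.0042,  0.0059,  0.0128]), 'turn', array([ 0.008, -0.012,  0.01 ]))
```

View pics/side3.png

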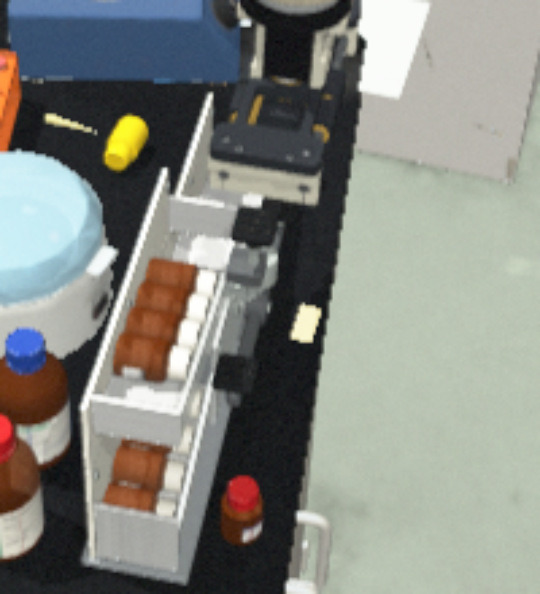

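View pics/wrist3.png

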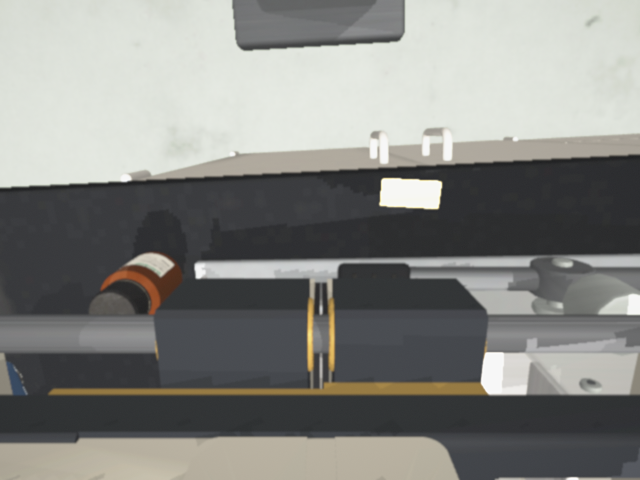

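Emit:
{"method": "jog_arm", "body": {
  "motion": "-0.003 0.004 0.006 0.006 0 0.006 0; 0 0.004 0 0 0 0 0; 0 0.003 0 0 0 0 0; 0 0 0 0 0 0 0; 0 0 0 0 0 0 0"
}}

```text
t: 4.45
tcp_pos: [0.4229, 0.0043, 0.0773]
orientation: [0.707, -0.707, 0.015, -0.019]
ft_force: [-0.7, -0.6, 0.3]
width: 0.003
```

```bash
python3 - <<'E'
from cell import bot
from h import *
o=bot.get_obs();print(o["t"],o["tcp_pos"],o["ft_force"],plan(o,[.421,.008,.082],-.04))
for n in("side","wrist"):
    f=bot.grab_frame(n)[:,:,::-1]; cv2.imwrite(f"pics/{n}4.png",f if n=="wrist" else cv2.resize(f[180:400,250:450],None,fx=2.7,fy=2.7))
E
```

```text
4.45 [0.42292507 0.00428025 0.0772914 ] [-0.69515153 -0.56261662  0.29396442] ('shift tool', array([-0.0021, -0.0047,  0.0036]), 'turn', array([-0.001, -0.008,  0.006]))
```

View pics/side4.png

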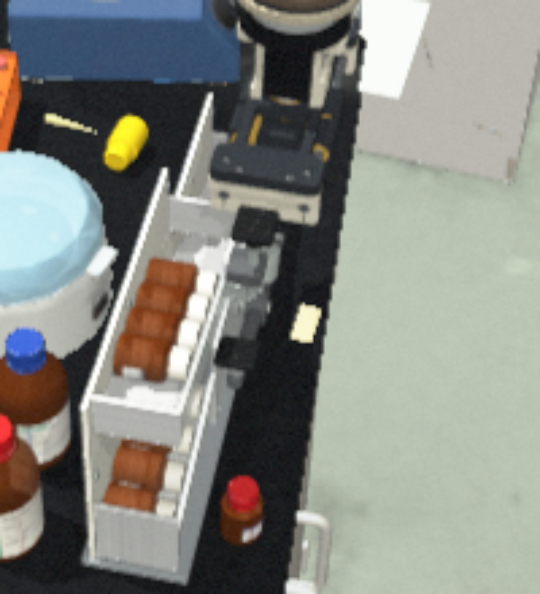

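View pics/wrist4.png

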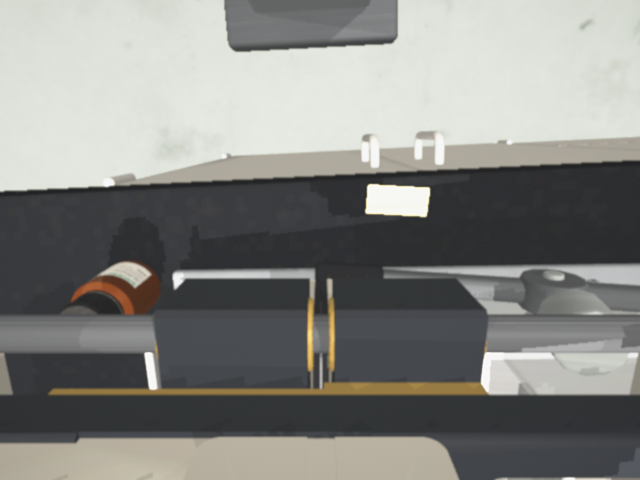

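Emit:
{"method": "jog_arm", "body": {
  "motion": "0 -0.03 0 0 0 0 0; 0 -0.04 0 0 0 0 0; 0 -0.04 0 0 0 0 0; 0 -0.03 0 0 0 0 0; -0.01 -0.02 0.02 0 0 0 0; 0 0 0.03 0 0 0 0; 0 0 0 0 0 0 0; 0 0 0 0 0 0 0"
}}

```text
t: 5.35
tcp_pos: [0.414, 0.0547, 0.2451]
orientation: [0.707, -0.707, 0.016, -0.021]
ft_force: [0.1, 0.2, 0.3]
width: -0.001
```

```bash
python3 - <<'E'
from cell import bot
from h import *
o=bot.get_obs();print(o["t"],o["tcp_pos"],o["ft_force"],plan(o,[.424,.134,.21],-.04))
m=bot.camera_model("wrist");np.savez("w5.npz",mtx=m["mtx"],world_to_cam=m["world_to_cam"])
for n in("side","wrist"):
    f=bot.grab_frame(n)[:,:,::-1]; cv2.imwrite(f"pics/{n}5.png",f if n=="wrist" else cv2.resize(f[180:400,250:450],None,fx=2.7,fy=2.7))
E
```

```text
5.35 [0.41403195 0.05471934 0.24505768] [0.090947   0.15160906 0.26917831] ('shift tool', array([0.0056, 0.0352, 0.0797]), 'turn', array([-0.001, -0.012,  0.008]))
```

View pics/side5.png

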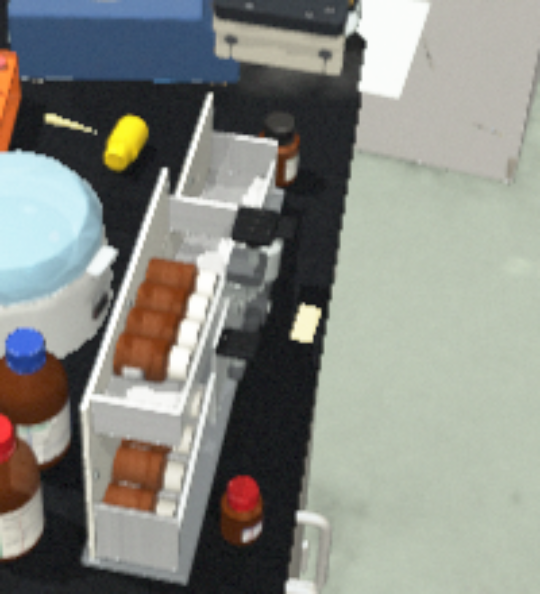

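View pics/wrist5.png

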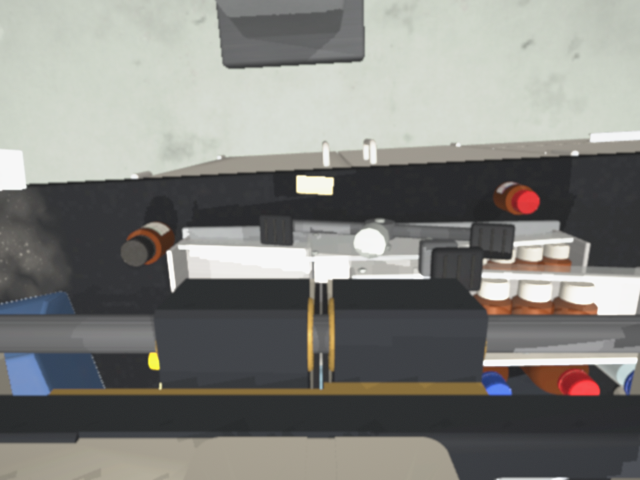

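```bash
python3 - <<'E'
from cell import bot
from h import *
m=dict(np.load("w5.npz"));s=bot.camera_model("side")
print(tri(m,(492,240),s,(338.9,307)))
for z in(.066,.092,.116):print(z,onz(m,(492,240),z),onz(m,(277,230),z))
a=cv2.imread("pics/wrist5.png")[205:290,240:540];cv2.imwrite("pics/w5c.png",cv2.resize(a,None,fx=2.6,fy=2.6,interpolation=2))
E
```

```text
(array([0.42676752, 0.17901838, 0.11464501]), [[0.0, -0.4], [-0.1, -0.0]])
0.066 [0.44073071 0.19941097 0.066     ] [0.42257481 0.01713294 0.066     ]
0.092 [0.43341148 0.1885084  0.092     ] [0.41665378 0.02026771 0.092     ]
0.116 [0.42665527 0.17844449 0.116     ] [0.4111882  0.02316135 0.116     ]
```

View pics/w5c.png

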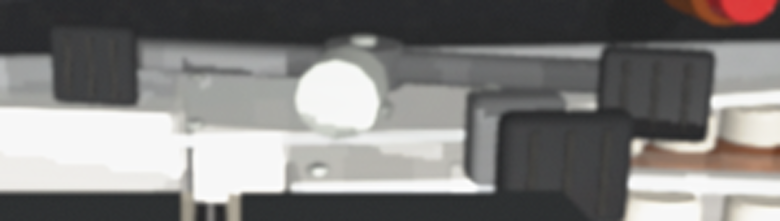

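Emit:
{"method": "jog_arm", "body": {
  "motion": "0.003 0 0.03 0 -0.012 0.008 0; 0.003 0 0.03 0 0 0 0; 0.002 0.01 0.014 0 0 0 0; 0 0.015 0 0 0 0 0; 0 0.006 0 0 0 0 0; 0 0 0 0 0 0 0; 0 0 0 0 0 0 0"
}}

```text
t: 6.15
tcp_pos: [0.425, 0.1234, 0.209]
orientation: [-0.706, 0.708, -0.02, 0.015]
ft_force: [0.5, -0.2, 0.2]
width: 0.003
```

```bash
python3 - <<'E'
from cell import bot
from h import *
m=dict(np.load("w5.npz"));print(onz(m,(457,248),.179))
o=bot.get_obs();print(o["t"],o["tcp_pos"],o["ft_force"],plan(o,[.424,.134,.185],-.04))
E
```

```text
[0.41262282 0.13236763 0.179     ]
6.15 [0.42501471 0.12344164 0.20895123] [ 0.4507659  -0.2124348   0.22303174] ('shift tool', array([-0.0014,  0.0239,  0.0106]), 'turn', array([ 0.004, -0.01 , -0.006]))
```

Emit:
{"method": "jog_arm", "body": {
  "motion": "-0.001 0.006 0.008 0.003 0 0 0; 0 0.008 0.002 0 0 0 0; 0 0.004 0 0 0 0 0; 0 0 0 0 0 0 0; 0 0 0 0 0 0 0"
}}

```text
t: 6.65
tcp_pos: [0.4248, 0.1335, 0.1901]
orientation: [0.707, -0.707, 0.02, -0.016]
ft_force: [-0.4, 0.0, -0.9]
width: 0.004
```

```bash
python3 - <<'E'
from cell import bot
from h import *
o=bot.get_obs();print(o["t"],o["tcp_pos"],o["ft_force"],plan(o,[.424,.134,.162],-.04))
for n in("side",):
    f=bot.grab_frame(n)[:,:,::-1]; cv2.imwrite(f"pics/{n}6.png",cv2.resize(f[180:400,250:450],None,fx=2.7,fy=2.7))
E
```

```text
6.65 [0.42481618 0.13348364 0.19013819] [-0.36430103  0.03242377 -0.89090157] ('shift tool', array([-0.0007,  0.0281,  0.0005]), 'turn', array([-0.   , -0.011, -0.005]))
```

View pics/side6.png

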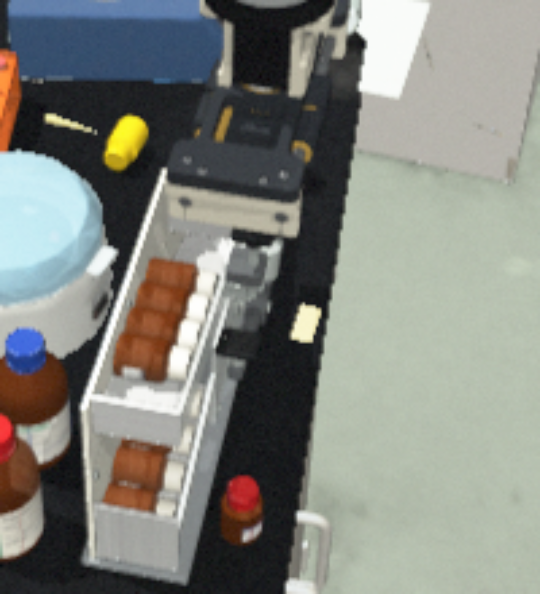

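Emit:
{"method": "jog_arm", "body": {
  "motion": "0 0.01 0 0 0 0 0; 0 0.01 0 0 0 0 0; 0 0.006 0 0 0 0 0; 0 0.002 0 0 0 0 0; 0 0 0 0 0 0 0"
}}

```text
t: 7.2
tcp_pos: [0.4257, 0.1339, 0.1611]
orientation: [0.707, -0.706, 0.019, -0.017]
ft_force: [-4.0, -1.4, 14.2]
width: 0.002
```

```bash
python3 - <<'E'
from cell import bot
from h import *
o=bot.get_obs();print(o["t"],o["tcp_pos"],o["ft_force"],plan(o,[.424,.134,.161],-.04))
for n in("side",):
    f=bot.grab_frame(n)[:,:,::-1]; cv2.imwrite(f"pics/{n}7.png",cv2.resize(f[180:400,250:450],None,fx=2.7,fy=2.7))
E
```

```text
7.2 [0.42569079 0.13387247 0.16111899] [-3.95903305 -1.35558139 14.18661568] ('shift tool', array([-0.0017,  0.0001,  0.    ]), 'turn', array([-0.002, -0.011, -0.003]))
```

View pics/side7.png

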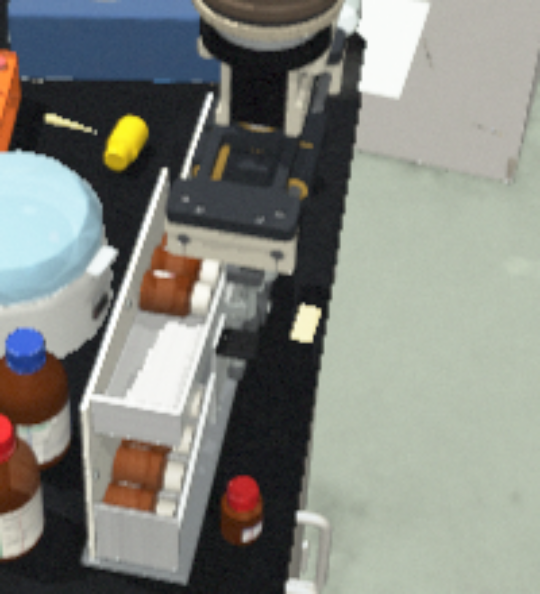

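Key at its stop (14 N), vials rolling; hold.

Emit:
{"method": "jog_arm", "body": {
  "motion": "0 0 0 0 0 0 0; 0 0 0 0 0 0 0; 0 0 0 0 0 0 0; 0 0 0 0 0 0 0; 0 0 0 0 0 0 0; 0 0 0 0 0 0 0; 0 0 0 0 0 0 0; 0 0 0 0 0 0 0"
}}

```text
t: 8.05
tcp_pos: [0.4256, 0.1338, 0.1613]
orientation: [0.708, -0.706, 0.019, -0.017]
ft_force: [-1.7, -0.3, 4.9]
width: 0.006
```

Emit:
{"method": "jog_arm", "body": {
  "motion": "0 0 0 0 0 0 0; 0 0 0 0 0 0 0; 0 0 0 0 0 0 0; 0 0 0 0 0 0 0; 0 0 0 0 0 0 0; 0 0 0 0 0 0 0; 0 0 0 0 0 0 0; 0 0 0 0 0 0 0"
}}

```text
t: 8.85
tcp_pos: [0.4256, 0.1338, 0.1613]
orientation: [0.708, -0.706, 0.019, -0.017]
ft_force: [-0.7, 0.6, 4.6]
width: 0.004
```

```bash
python3 - <<'E'
from cell import bot
from h import *
o=bot.get_obs();print(o["t"],o["tcp_pos"],o["ft_force"])
f=bot.grab_frame("side")[:,:,::-1]; a=cv2.resize(f[180:400,250:450],None,fx=2,fy=2)
g=bot.grab_frame("top")[:,:,::-1]; b=cv2.resize(g[205:285,190:390],None,fx=2,fy=2)
c=np.zeros((600,400,3),np.uint8);c[:440]=a;c[440:]=b;cv2.imwrite("pics/s8.png",c)
E
```

```text
8.85 [0.4256497  0.13380471 0.16130391] [-0.66669848  0.61060702  4.56786769]
```

View pics/s8.png

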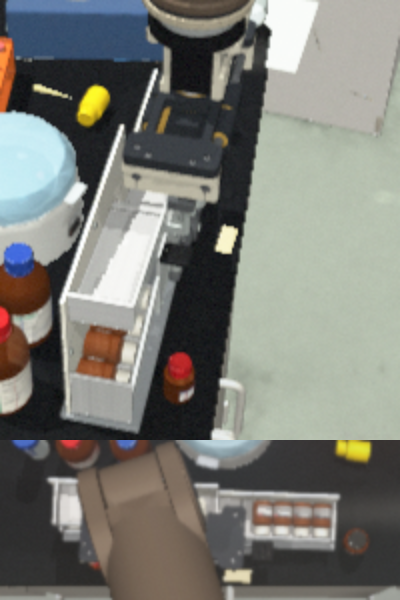

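The feed ramp is empty and all four vials are in the right lane (top inset, pixels about 263–322, 517). I'll lift off the key now.

Emit:
{"method": "jog_arm", "body": {
  "motion": "0 0 0 0 0 0 0; 0 -0.01 0 0 0 0 0; 0 -0.02 0 0 0 0 0; 0 -0.03 0 0 0 0 0; 0 -0.03 0 0 0 0 0; -0.03 0 0.03 0 0 0 0; -0.03 0 0.03 0 0 0 0; 0 0 0 0 0 0 0"
}}

```text
t: 9.75
tcp_pos: [0.3682, 0.1973, 0.2579]
orientation: [0.707, -0.706, 0.021, -0.019]
ft_force: [0.9, -0.3, -0.2]
width: 0.007
```

Emit:
{"method": "jog_arm", "body": {
  "motion": "0 0 0.04 0 0 0 0; 0 0 0.04 0 0 0 0; 0 0 0.04 0 0 0 0; 0 0 0.04 0 0 0 0; 0 0 0 0 0 0 0; 0 0 0 0 0 0 0; 0 0 0 0 0 0 0; 0 0 0 0 0 0 0"
}}

```text
t: 10.55
tcp_pos: [0.3778, 0.359, 0.2602]
orientation: [-0.707, 0.707, -0.021, 0.021]
ft_force: [0.6, 0.1, 0.1]
width: 0.007
```

```bash
python3 - <<'E'
from cell import bot
from h import *
o=bot.get_obs();print(o["t"],o["tcp_pos"],o["ft_force"],np.abs(o["qd"]).max())
f=bot.grab_frame("side")[:,:,::-1]; a=cv2.resize(f[180:400,250:450],None,fx=2,fy=2)
g=bot.grab_frame("top")[:,:,::-1]; b=cv2.resize(g[205:285,190:390],None,fx=4,fy=4)
cv2.imwrite("pics/s9.png",cv2.resize(a,None,fx=1.3,fy=1.3));cv2.imwrite("pics/t9.png",b)
E
```

```text
10.55 [0.37780242 0.35896079 0.26016898] [0.62462583 0.14221677 0.08826399] 0.009002631356154017
```

View pics/s9.png

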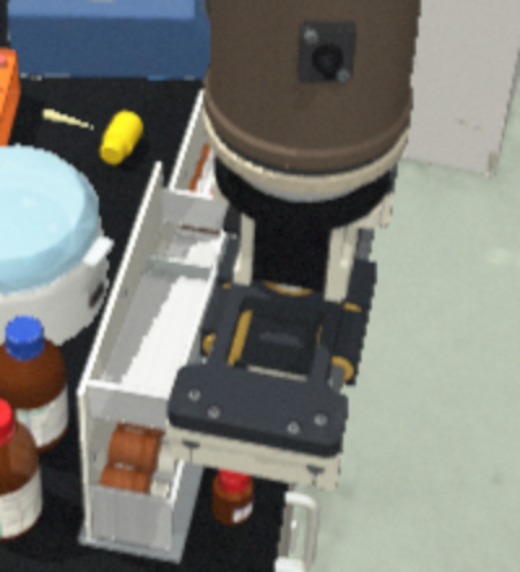

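View pics/t9.png

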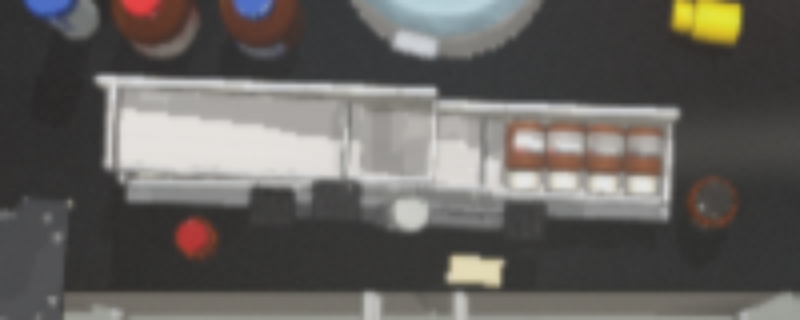

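```bash
python3 -c "
from cell import bot
print(bot.job_done())"
```

```text
the job is handed in; nothing more can be done
None
```

The job is done and handed in. The gate is over to the right, all four waiting vials are in the right-hand lane, and the feed key is up again. It took about 10.7 s of the allowed 38 s.

- **Gate:** I pushed the right-hand pad past level with the closed fingertips. With the arm lifted away, two camera views put the left pad at 115 mm, so the gate is fully over to the right.
- **Feed key:** I pressed the key to its stop, with 14 N at first and then about 5 N while holding for about 1.7 s. I let go once the ramp showed empty.
- **Last checks:** The final top picture shows four vials side by side in the right lane. The feed ramp and gate are clear, and the key pad is at its starting pixel position. In the final side picture the stored vials that can be seen look unmoved. The bench items in view had not moved, but the beaker lay outside the cropped pictures. The arm was clear of everything, with no contact force.
- **Disagreements:** The networks' first positions for the key and pads were inconsistent, so I used hand-picked pixels triangulated from two views instead. On the way down to the pad the tool drifted about 13 mm sideways. I corrected that with nothing touched except the pad.

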